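# Draw out the clipped monopod past a candle pot

### The arm

A 7-joint arm with a two-finger parallel gripper is mounted at the origin on the work surface. World frame = base frame: x ahead of the robot, y to its left, z up, the work surface at z = 0. Lengths are in m, angles in rad, forces in N, time in s.
With the tool pointing down it reaches from about 0.425 to 0.825 m from the base axis. Payload 3.6 kg.
Tool frame: the origin (TCP) lies midway between the tips of the shut fingers; the grasp point (between the pads) lies 19 mm behind it; z points along the fingers, y is the line along which they close (so a half turn about z gives the same grasp; the last joint's range is limited). The gripper opens to 85 mm and grips with 20 to 120 N. Pads are 22 mm wide; open, the fingers measure 114 mm over their backs; the gripper's body (76 mm by 85 mm) begins 54 mm behind the grasp point. The pads swing forward as they close: fully open they stand 13 mm farther back than shut.
Start: joints at [1.238, 0.615, -0.013, 1.423, 0.008, 1.103, -0.04], TCP at [0.196, -0.62, 0.231] pointing down, gripper open.
Joint ranges: [-3.12, 3.12], [-0.3, 2.06], [-1.34, 1.32], [0.26, 2.42], [-1.36, 4.5], [0.01, 1.98], [-2.84, 2.84]. Speed limits (rad/s): [2.79, 2.79, 3.14, 3.14, 3.14, 3.14, 3.14].

### API

Orientations are given as a unit quaternion [x, y, z, w].
In Python, from cell import status, viewer, bot gives the robot as it stands.
- The arm moves only by the tool move_arm, never from a script. Its argument "increments" is a list of rows, each a list of 3 entries, a list of its own where there are three numbers: the closure, from -1 (fully open) to 1 (shut), then the shift along the world's x, y, z in shares of 0.5 m (1.0 is 0.5 m), then the turn about the world's z in a scale on which 1.0 is 360 degrees. In form: [[gripper, [dx, dy, dz], turn], ...]. A call has exactly 10 rows; each row is the pose to reach, as a shift and turn from the pose commanded when the call began; what a row does not reach only later rows make up. A row lasts 1/8 s, in which the tool goes at most 62.5 mm and 10.7 degrees, less where a joint would pass 70% of its speed; a pose out of reach is approached as far as the arm can. A call with a gripper value outside its range is refused whole. The fingers move at their own pace and stop on an object; "newtons" is the grip in N (left out, the last holds). Time passes only in rows, so rows that repeat a pose let the fingers close, or fill a call up. It gives the time, the measured TCP pose, the force, the opening and the grip force at its end, in the units of the state.
- status.observe(): the state, without advancing time (a new reading comes with each control period).
- viewer.grab_frame(name): name is "scene" or "top" or "wrist"; returns a dict with "pixels" (480x640x3 uint8, blue, green, red), "depth" (480x640 float32, m along the optical axis (not along the pixel's ray), 0 where there is no reading), "camera_matrix" (3x3 intrinsics, pixels), "xyz" and "orientation" of the camera in the world. Camera axes: x right, y down, z forward; pixel columns grow to the right and rows downward; lengths in m; the calibration is good to about 2 mm. A picture is of the moment at which its call begins.
- bot.job_done(): hands the job in; it is judged then, once.
The state is a dict: "time": time; "q": joint angles; "dq": joint speeds; "joint_efforts": joint torques, N m; "tcp_pos": TCP position; "tool_rot": TCP orientation; "ft_force": force on the tool from outside, world axes, zero at the start; "ft_torque": the same for the moment, N m; "gripper_width": opening from 0.0 (shut) to 1.0 (fully open); "grasp_force": force on a finger pad.
Only numpy, scipy, OpenCV 4.12 (cv2) and the standard library are available. Lean on these libraries where they do the work, as an engineer would, in place of code of your own. Each camera call takes 0.05 s, during which the arm holds its last target. There are 200 camera calls.

### The job

The candle pot is standing in front of the little camera monopod that is clipped in the slate tray: set the pot upright, wholly on the round glass coaster, and let go of it. Then press the monopod's button fully in, take the camera head and pull the stick out past its first stop to its second stop, as far as it goes, and finish while still holding the head there, because the stick springs back if let go. Leave everything else on the sideboard where it is.

Things in the scene. Friction and masses are not known exactly. Their poses are not given: they have to be found in the camera images.
- tray: Dark slate tray, fixed; floor 8 mm thick, rim 14 mm high. Origin on the sideboard surface exactly below the monopod's button: +x is the direction in which the stick is pulled out, z up. The tray spans x -130 to 110 mm, y -55 to 95 mm. The monopod's fixed black grip (30 mm diameter, level, x -115 to 36 mm, axis at y = 0, height 40 mm) lies in it; in front of it collar, thin tube, camera head.
- clip (a point): Middle of the top of the steel spring clip bar that pins the grip in the tray: 74 mm long across the grip, 16 mm wide, top at height 59 mm, 70 mm behind the button. It stays closed.
- telescope_button (a joint): Push-in of the round aluminium telescope button (18 mm diameter) on top of the monopod grip, m: 0 = up, locked; 0.006 = fully in. It moves straight down against about 2.5 N of friction and stays where it is left. At 0.0045 or more the stick is unlocked; with the button up the stick cannot be pulled out.
- button_top (a point): Centre of the button's flat top face: 63 mm above the sideboard when up, 57 mm when fully in (then still 2 mm proud of the grip).
- stick_head: Camera head at the stick's front end. Origin: centre of a black block 30 x 28 x 30 mm (x, y, z), 40 mm above the sideboard; on top a 34 x 34 x 4 mm plate (heights 55 to 59 mm) and a stub screw up to 65 mm. Axes as the tray's. In the tray's frame y = 0, x = 80 mm closed, 230 mm fully drawn out. It slides only along x; pinch it across y from above.
- stick_inner (a joint): Extension of the thin inner tube out of the middle tube, m: 0 closed, 0.070 at its end, which is the first stop. It comes out first (pull of 1 to 2 N, spring return).
- stick_mid (a joint): Extension of the middle tube out of the grip, m: 0 closed, 0.080 at its end, which is the second stop. It follows once the inner tube is at its end (pull of 4 to 6 N, spring return). Fully drawn out, the head has moved 150 mm in all.
- pot: Grey concrete candle pot with a flat wooden lid, loose, about 0.22 kg, standing upright on the sideboard in the path of the stick. Origin at the centre of its underside; round, 50 mm diameter at the foot, 54 mm at height 62 mm, lid 53 mm diameter up to 72 mm, with a small knob up to 76 mm.
- coaster: Round glass coaster with a cork bottom, 100 mm diameter, 8 mm thick, loose and flat on the sideboard, to the left. Origin at the centre of its underside.
- black_remote: Bystander: flat black remote, 140 x 38 x 14 mm, loose in the tray beside the grip (tray +y side). Origin at the centre of its underside.
- white_remote: Bystander: white speaker remote, 90 x 36 x 12 mm, loose on the sideboard. Origin at the centre of its underside.
- key_holder: Bystander: steel carabiner, 70 x 44 mm, 9 mm thick, with two brass keys (about 110 mm long in all), lying flat to the left, nearer or farther than the coaster. Origin under the middle of the carabiner.
- books: Bystander: two flat books, 150 x 210 mm, 40 mm high. Origin at the centre of the underside.
- glasses_case: Bystander: grey glasses case, 155 x 60 x 40 mm. Origin at the centre of its underside.
- bowl: Bystander: white bowl, 130 mm diameter, 50 mm high. Origin at the centre of its underside.
- diffuser: Bystander: small amber bottle, 52 mm diameter, 85 mm high. Origin at the centre of its underside.
Mind the look-alikes: they are no part of the job. What is shaped like the pot but pink, turquoise or yellow is not meant.

How it is judged:
By the outcome, as a careful person would: the job done as asked, in the order asked, and still so for the second after the job is handed in, while the arm keeps its last pose, push and grip.
It also fails if it takes over 59 s, if anything falls off the work surface, if the arm or the gripper's body presses on something with over 40 N, if the wrist force passes 120 N, or if a joint passes its speed limit or range.

## Working session

There is one attempt and no reset: what is moved stays moved. The work goes in short steps, Python scripts to look and compute and a tool call to move; the robot and the scene stay as the last step left them, time stands still between calls to the robot, and variables do not carry over. Pictures are saved under pics/ and viewed, at most 10 in all, crops included, and the job is handed in when it is done.

Besides the shell and the picture viewer there is one more tool, called after "Call:" in YAML: its name, and indented under it one key for each argument. move_arm: Moves the arm, as the interface text tells. Its arguments: {"type":"object","properties":{"increments":{"type":"array","items":{"type":"array"}},"newtons":{"type":"number"}},"required":["increments"]}

```bash
mkdir -p pics; cat > h.py <<'E'
import numpy as np, cv2
from cell import status, viewer, bot
from scipy.spatial.transform import Rotation as R
def grab(n,save=None):
    f=viewer.grab_frame(n)
    if save: cv2.imwrite('pics/'+save,f['pixels'])
    return f
def Rm(f):
    o=np.array(f['orientation']); return o if o.shape==(3,3) else R.from_quat(o).as_matrix()
def ray(f,u,v,z):
    d=Rm(f)@np.linalg.inv(f['camera_matrix'])@np.array([u,v,1.]); c=np.array(f['xyz'])
    return c+d*(z-c[2])/d[2]
def cloud(f):
    v,u=np.mgrid[:480,:640]; p=np.stack([u,v,np.ones_like(u)],-1)@np.linalg.inv(f['camera_matrix']).T
    return (p*f['depth'][...,None])@Rm(f).T+np.array(f['xyz'])
E
python3 - <<'E'
from h import *
import pickle
for n in ['top','scene']:
    f=grab(n,n+'0.png'); pickle.dump(f,open(n+'0.pkl','wb')); print(n,f['xyz'],Rm(f).round(2).tolist(),f['camera_matrix'][0])
s=status.observe(); print(s)
E
```

```text
top [ 0.38779902 -0.00394017  1.41082714] [[-0.0, -0.99, 0.14], [-1.0, 0.0, 0.01], [-0.01, -0.14, -0.99]] [546.00808625   0.         317.03230306]
scene [1.00552334 0.71329056 0.85964186] [[-0.86, 0.35, -0.37], [0.51, 0.59, -0.62], [-0.0, -0.73, -0.69]] [532.45231643   0.         316.29193235]
{'time': 0.1, 'q': array([ 1.23750556,  0.61584226, -0.0126487 ,  1.42475971,  0.00810103,
        1.10336916, -0.0403892 ]), 'dq': array([ 0.00018849, -0.00295904, -0.00263466, -0.0027351 ,  0.00055046,
       -0.0001646 , -0.00193827]), 'joint_efforts': array([ 1.35793129e-03, -4.70379353e+01,  2.60282205e-01, -1.71570665e+01,
        1.01159775e-02,  5.86668175e-03,  1.34683501e-05]), 'tcp_pos': array([ 0.19612065, -0.61898598,  0.23023407]), 'tool_rot': array([ 9.88249425e-01,  1.52845405e-01, -1.83495911e-04, -1.14979301e-03]), 'ft_force': array([ 0.71468461, -0.16983477,  0.45973829]), 'ft_torque': array([-0.00027999,  0.02342791,  0.00384761]), 'grasp_force': 0.0, 'gripper_width': 1.0004694619475858}
```

View pics/top0.png

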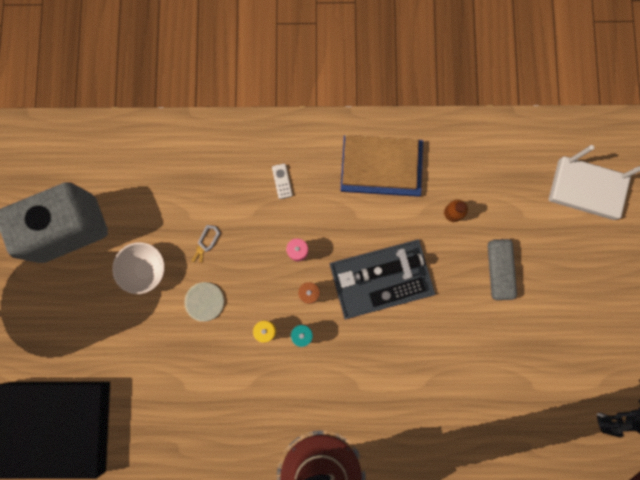

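View pics/scene0.png

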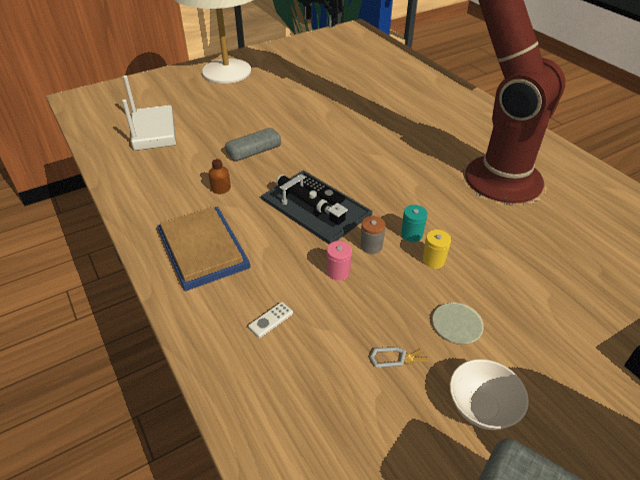

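Top view candidates: grey pot with wooden lid (309,293), pink (297,250), yellow (264,332), turquoise (302,336). I choose (309,293), which is grey in the scene view at (372,235). Others in the top view: coaster (204,302), key holder (207,240), head (347,280), button about (378,271).

```bash
python3 - <<'E'
from h import *
import pickle
t=pickle.load(open('top0.pkl','rb')); s=pickle.load(open('scene0.pkl','rb'))
a=cv2.resize(t['pixels'][225:345,180:440],None,fx=3,fy=3,interpolation=2)[:, :780]
b=cv2.resize(s['pixels'][165:275,255:455],None,fx=2,fy=2,interpolation=2)
c=np.zeros((360+220,780,3),np.uint8); c[:360]=a; c[360:,:400]=b; cv2.imwrite('pics/crop.png',c)
P=cloud(t); g=t['pixels']
hsv=cv2.cvtColor(g,cv2.COLOR_BGR2HSV)
# coarse cloud stats
def top(u,v,r,zlo,zhi):
    w=P[v-r:v+r,u-r:u+r].reshape(-1,3); w=w[(w[:,2]>zlo)&(w[:,2]<zhi)]
    return ((w.min(0)+w.max(0))/2).round(4),np.ptp(w,axis=0).round(3),len(w)
for n,u,v in [('pot',309,293),('pink',297,250),('yel',264,332),('teal',302,336)]:
    print(n,top(u,v,18,.064,.09),ray(t,u,v,.072).round(4))
print('table',np.median(P[380:420,200:260,2]))
# coaster
m=((hsv[...,1]<80)&(P[...,2]<.03)).astype(np.uint8); m2=np.zeros_like(m); m2[272:332,174:234]=m[272:332,174:234]
cs,_=cv2.findContours(m2,0,2); k=max(cs,key=cv2.contourArea); (x,y),r=cv2.minEnclosingCircle(k); M=cv2.moments(k)
print('coaster',x,y,r,cv2.contourArea(k),ray(t,x,y,.008),ray(t,M['m10']/M['m00'],M['m01']/M['m00'],.008))
# tray dark mask
m=((hsv[...,2]<75)&(P[...,2]<.2)).astype(np.uint8); m2=np.zeros_like(m); m2[230:325,322:445]=m[230:325,322:445]
m2=cv2.morphologyEx(m2,3,np.ones((9,9)))
k=max(cv2.findContours(m2,0,2)[0],key=cv2.contourArea); bx=cv2.boxPoints(cv2.minAreaRect(k)); print(bx.round(1).tolist()); print([ray(t,*p,.014).round(4).tolist() for p in bx])
print('head',ray(t,347,280,.059),'button',ray(t,378,271,.063))
E
```

```text
pot (array([0.4497, 0.0258, 0.0722]), array([0.049, 0.049, 0.016]), 352) [0.4471 0.0257 0.072 ]
pink (array([0.5575, 0.0553, 0.0729]), array([0.053, 0.05 , 0.018]), 355) [0.5531 0.0553 0.072 ]
yel (array([0.3567, 0.1351, 0.0719]), array([0.051, 0.049, 0.014]), 368) [0.3532 0.1348 0.072 ]
teal (array([0.3446, 0.044 , 0.0723]), array([0.05 , 0.051, 0.016]), 375) [0.3434 0.0427 0.072 ]
table -0.00044155884196694917
coaster 203.79090881347656 301.2090759277344 19.70740509033203 1124.0 [0.42981989 0.2965041  0.008     ] [0.42937155 0.29584043 0.008     ]
[[328.3999938964844, 263.79998779296875], [420.20001220703125, 239.10000610351562], [434.8999938964844, 293.70001220703125], [343.1000061035156, 318.3999938964844]]
[[0.5242, -0.0229, 0.014], [0.5873, -0.2601, 0.014], [0.4469, -0.2935, 0.014], [0.3852, -0.0594, 0.014]]
head [ 0.47940241 -0.0680819   0.059     ] button [ 0.50111641 -0.14472214  0.063     ]
```

View pics/crop.png

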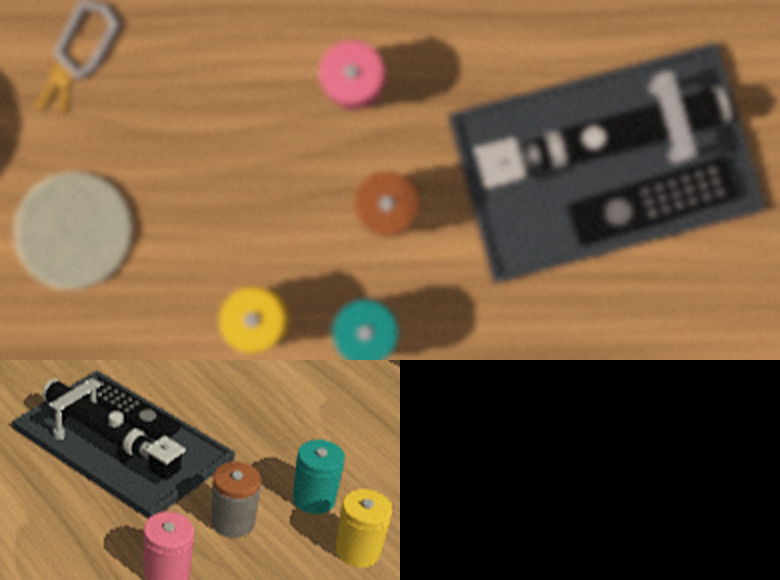

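The manual's scale: shifts go in shares of 0.5 m and turns go in shares of 360 degrees. Converting my numbers, 470 mm / 500 = 0.94, 254 mm / 500 = 0.508, 87.3 degrees / 360 = 0.2425.

Call:
move_arm:
  increments:
    - [-1, [0.12, 0.1, 0], 0.0278]
    - [-1, [0.22, 0.18, 0], 0.0556]
    - [-1, [0.3, 0.27, 0], 0.0833]
    - [-1, [0.38, 0.37, 0], 0.1111]
    - [-1, [0.44, 0.47, 0], 0.1389]
    - [-1, [0.49, 0.58, 0], 0.1667]
    - [-1, [0.508, 0.7, 0], 0.1944]
    - [-1, [0.508, 0.82, 0], 0.2222]
    - [-1, [0.508, 0.94, 0], 0.2425]
    - [-1, [0.508, 0.94, 0], 0.2425]
  newtons: 30

```text
time: 1.35
tcp_pos: [0.4502, -0.1437, 0.2316]
tool_rot: [0.605, 0.796, 0.001, -0.001]
ft_force: [0.5, 0.3, 0.4]
gripper_width: 0.998
grasp_force: 0.0
```

```bash
python3 - <<'E'
from h import *
import pickle
f=grab('wrist','w1.png'); pickle.dump(f,open('w1.pkl','wb')); print(f['xyz'],Rm(f).round(2).tolist())
E
```

```text
[ 0.42884205 -0.06817121  0.37372986] [[0.96, 0.25, 0.08], [0.27, -0.92, -0.29], [0.0, 0.3, -0.95]]
```

View pics/w1.png

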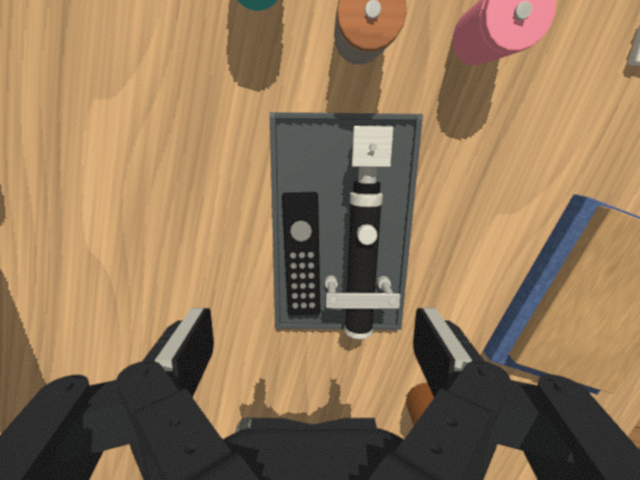

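Wrist view: pot knob at (373,9), head plate centre (372,146), button (367,235), clip (362,300), pink pot at (524,10).

```bash
python3 - <<'E'
from h import *
import pickle
f=pickle.load(open('w1.pkl','rb')); P=cloud(f); g=f['pixels']
hsv=cv2.cvtColor(g,cv2.COLOR_BGR2HSV); m=((hsv[...,1]<70)&(hsv[...,2]>110)).astype(np.uint8)
for n,x0,x1,y0,y1,z in [('head',345,400,120,172,.059),('button',352,382,222,248,.063),('clip',322,404,288,312,.059),('knob',362,384,0,20,.076)]:
    w=np.zeros_like(m); w[y0:y1,x0:x1]=m[y0:y1,x0:x1]
    k=max(cv2.findContours(w,0,2)[0],key=cv2.contourArea); c,s,a=cv2.minAreaRect(k)
    zz=np.median(P[int(c[1])-3:int(c[1])+4,int(c[0])-3:int(c[0])+4].reshape(-1,3),0)
    print(n,np.round(c,1),np.round(s,1),ray(f,*c,z).round(4),'depth',zz.round(4))
h=np.array([.4815,-.067])
E
```

```text
head [372.5 146. ] [42. 41.] [ 0.4822 -0.0644  0.059 ] depth [ 0.4808 -0.0646  0.0643]
button [367.5 234. ] [20. 19.] [ 0.5021 -0.1406  0.063 ] depth [ 0.502  -0.1409  0.0622]
clip [363. 298.] [20. 74.] [ 0.5197 -0.2061  0.059 ] depth [ 0.5201 -0.2067  0.0582]
knob [372.5   8.5] [17. 15.] [0.4481 0.0284 0.076 ] depth [0.4477 0.0289 0.0754]
```

To row units: -200 mm / 500 = -0.4, -170 mm / 500 = -0.34, -0.5 degrees / 360 = -0.0014.

Call:
move_arm:
  increments:
    - [-1, [-0.004, 0.12, 0], -0.0014]
    - [-1, [-0.004, 0.24, 0], -0.0014]
    - [-1, [-0.004, 0.342, 0], -0.0014]
    - [-1, [-0.004, 0.342, -0.1], -0.0014]
    - [-1, [-0.004, 0.342, -0.2], -0.0014]
    - [-1, [-0.004, 0.342, -0.28], -0.0014]
    - [-1, [-0.004, 0.342, -0.34], -0.0014]
    - [-1, [-0.004, 0.342, -0.38], -0.0014]
    - [-1, [-0.004, 0.342, -0.4], -0.0014]
    - [-1, [-0.004, 0.342, -0.4], -0.0014]

```text
time: 2.65
tcp_pos: [0.4484, 0.0205, 0.0308]
tool_rot: [0.614, 0.79, -0.001, -0.0]
ft_force: [0.2, -0.1, -0.4]
gripper_width: 1.001
grasp_force: 0.0
```

Call:
move_arm:
  increments:
    - [1, [0, 0, 0], 0]
    - [1, [0, 0, 0], 0]
    - [1, [0, 0, 0], 0]
    - [1, [0, 0, 0], 0]
    - [1, [0, 0, 0], 0]
    - [1, [0, 0, 0], 0]
    - [1, [0, 0, 0], 0]
    - [1, [0, 0, 0], 0]
    - [1, [0, 0, 0], 0]
    - [1, [0, 0, 0], 0]

```text
time: 3.9
tcp_pos: [0.4495, 0.0215, 0.0323]
tool_rot: [0.613, 0.79, 0.001, 0.001]
ft_force: [1.1, -0.0, 7.6]
gripper_width: 0.618
grasp_force: 30.9
```

To row units: 270 mm / 500 = 0.54, 100 mm / 500 = 0.2.

Call:
move_arm:
  increments:
    - [1, [0, 0, 0.04], 0]
    - [1, [0, 0, 0.12], 0]
    - [1, [0, 0, 0.2], 0]
    - [1, [0, 0.1, 0.2], 0]
    - [1, [0, 0.2, 0.2], 0]
    - [1, [-0.01, 0.3, 0.2], 0]
    - [1, [-0.02, 0.4, 0.2], 0]
    - [1, [-0.036, 0.48, 0.2], 0]
    - [1, [-0.036, 0.54, 0.2], 0]
    - [1, [-0.036, 0.54, 0.2], 0]

```text
time: 5.15
tcp_pos: [0.4288, 0.2943, 0.131]
tool_rot: [0.611, 0.792, 0.0, -0.001]
ft_force: [-1.5, -0.1, -2.7]
gripper_width: 0.617
grasp_force: 32.9
```

```bash
python3 - <<'E'
from h import *
import pickle
s=status.observe(); print(s['tcp_pos'],s['gripper_width'],s['ft_force'],s['grasp_force'])
f=grab('scene','s2.png'); g=grab('wrist'); t=grab('top')
a=cv2.resize(f['pixels'][200:440,330:570],(400,400)); b=cv2.resize(g['pixels'],(400,300)); c=np.zeros((600,800,3),np.uint8); c[:400,:400]=a; c[:300,400:]=b
c[300:,400:]=cv2.resize(t['pixels'][230:350,150:310],(400,300)); cv2.imwrite('pics/m2.png',c)
E
```

```text
[0.4287559  0.2943022  0.13103385] 0.617245068091002 [-1.46567345 -0.08771522 -2.74367071] 32.911783822928555
```

View pics/m2.png

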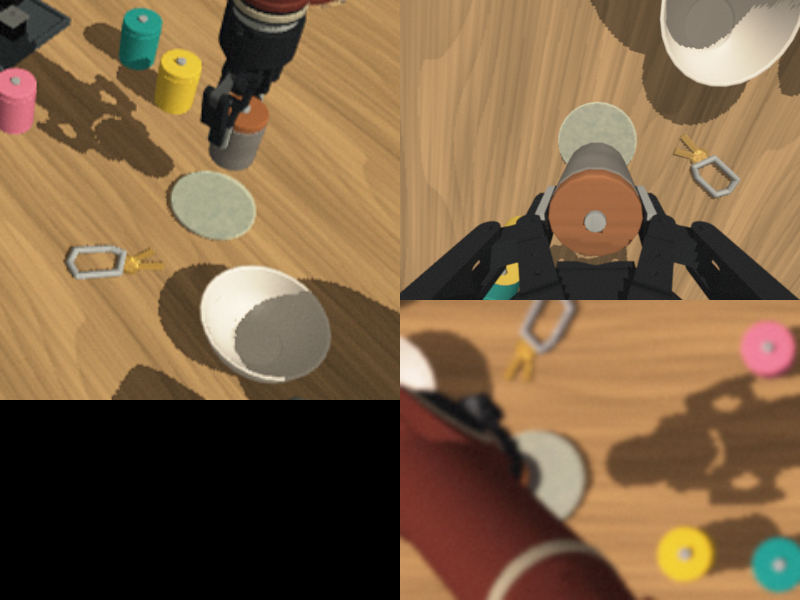

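The pot hangs upright in the grip, above the coaster (wrist view: lid at (595,212) in the mosaic, coaster behind it). I'll lower it onto the coaster and let go.

Call:
move_arm:
  increments:
    - [1, [0, 0, -0.08], 0]
    - [1, [0, 0, -0.13], 0]
    - [1, [0, 0, -0.16], 0]
    - [1, [0, 0, -0.172], 0]
    - [1, [0, 0, -0.178], 0]
    - [1, [0, 0, -0.182], 0]
    - [1, [0, 0, -0.182], 0]
    - [-1, [0, 0, -0.182], 0]
    - [-1, [0, 0, -0.182], 0]
    - [-1, [0, 0, -0.182], 0]

```text
time: 6.55
tcp_pos: [0.4305, 0.2916, 0.0406]
tool_rot: [0.613, 0.79, 0.0, 0.0]
ft_force: [0.5, -0.0, -0.5]
gripper_width: 0.999
grasp_force: 0.0
```

To row units: -240 mm / 500 = -0.48, -180 mm / 500 = -0.36.

Call:
move_arm:
  increments:
    - [-1, [0, 0, 0], 0]
    - [-1, [0, 0, 0], 0]
    - [-1, [0, 0, 0.02], 0]
    - [-1, [0, 0, 0.06], 0]
    - [-1, [0, 0, 0.14], 0]
    - [-1, [0, 0, 0.24], 0]
    - [-1, [0.02, -0.12, 0.3], 0]
    - [-1, [0.04, -0.24, 0.3], 0]
    - [-1, [0.06, -0.36, 0.3], 0]
    - [-1, [0.08, -0.48, 0.3], 0]

```text
time: 7.8
tcp_pos: [0.4706, 0.0495, 0.1913]
tool_rot: [0.613, 0.79, 0.0, 0.001]
ft_force: [1.5, 0.5, -0.0]
gripper_width: 0.999
grasp_force: 0.0
```

```bash
python3 - <<'E'
from h import *
s=status.observe(); print(s['tcp_pos'],s['gripper_width'],s['ft_force'])
f=grab('scene'); g=grab('wrist'); t=grab('top')
c=np.zeros((600,800,3),np.uint8); c[:400,:400]=cv2.resize(f['pixels'][200:440,330:570],(400,400)); c[:300,400:]=cv2.resize(g['pixels'],(400,300))
c[300:,400:]=cv2.resize(t['pixels'][230:350,150:310],(400,300)); cv2.imwrite('pics/m3.png',c)
E
```

```text
[0.47058309 0.04947922 0.19128587] 0.9991772212740828 [ 1.48820621  0.47772577 -0.03502853]
```

View pics/m3.png

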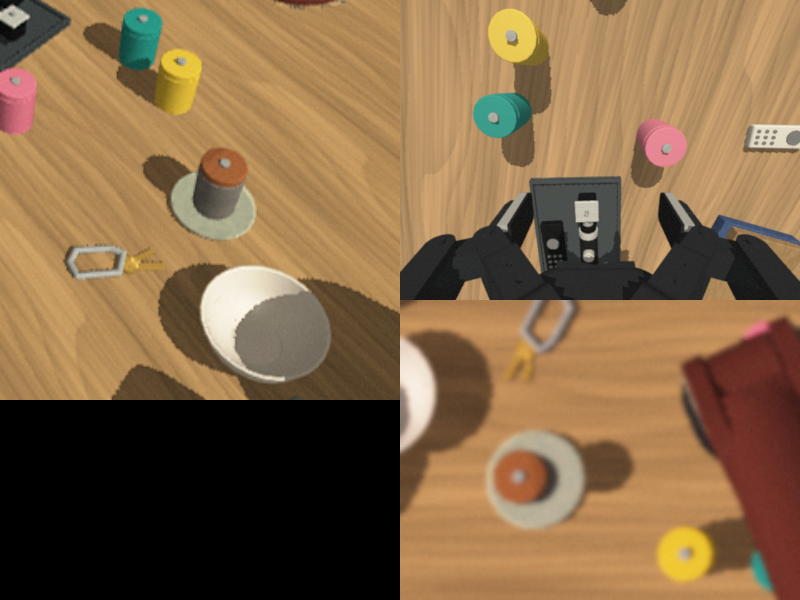

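The pot stands upright on the coaster; in the top view its knob is at about (197,301) and the coaster centre at about (204,301). Checking the offset.

```bash
python3 - <<'E'
from h import *
f=grab('top'); s=grab('scene')
print(ray(f,197.2,300.8,.084),'coaster',ray(f,204.2,301.6,.008))
print('scene knob',ray(s,330+225*.6,200+163*.6,.084))
h=cv2.cvtColor(s['pixels'],cv2.COLOR_BGR2HSV)
P=cloud(s); w=(P[...,2]>.004)&(P[...,2]<.013)&(abs(P[...,0]-.43)<.08)&(abs(P[...,1]-.296)<.08)&(h[...,1]<90)
q=P[w]; print('coaster ext',q.min(0),q.max(0))
w=(P[...,2]>.07)&(P[...,2]<.095)&(abs(P[...,0]-.43)<.08)&(abs(P[...,1]-.296)<.08)
q=P[w]; print('lid ext',q.min(0),q.max(0))
E
```

```text
[0.42857868 0.29623811 0.084     ] coaster [0.42882121 0.29543019 0.008     ]
scene knob [0.43468063 0.30159526 0.084     ]
coaster ext [0.38298007 0.25041056 0.00400734] [0.4825484  0.34920512 0.01290888]
lid ext [0.4059417  0.27298352 0.07010908] [0.45938633 0.3262701  0.0857487 ]
```

To row units: -194 mm / 500 = -0.388, -115 mm / 500 = -0.23.

Call:
move_arm:
  increments:
    - [1, [0.02, -0.1, 0], 0]
    - [1, [0.04, -0.2, 0], 0]
    - [1, [0.06, -0.3, 0], 0]
    - [1, [0.064, -0.388, 0], 0]
    - [1, [0.064, -0.388, -0.06], 0]
    - [1, [0.064, -0.388, -0.14], 0]
    - [1, [0.064, -0.388, -0.2], 0]
    - [1, [0.064, -0.388, -0.23], 0]
    - [1, [0.064, -0.388, -0.23], 0]
    - [1, [0.064, -0.388, -0.23], 0]

```text
time: 9.3
tcp_pos: [0.5035, -0.1421, 0.0764]
tool_rot: [0.613, 0.79, 0.001, 0.001]
ft_force: [1.1, -0.6, 0.9]
gripper_width: 0.001
grasp_force: 0.0
```

```bash
python3 - <<'E'
from h import *
s=status.observe(); print(s['tcp_pos'],s['gripper_width'],s['ft_force'])
g=grab('wrist','w4.png')
E
```

```text
[ 0.50350203 -0.14205742  0.07644245] 0.000854862387397326 [ 1.05929517 -0.59930626  0.89898976]
```

View pics/w4.png

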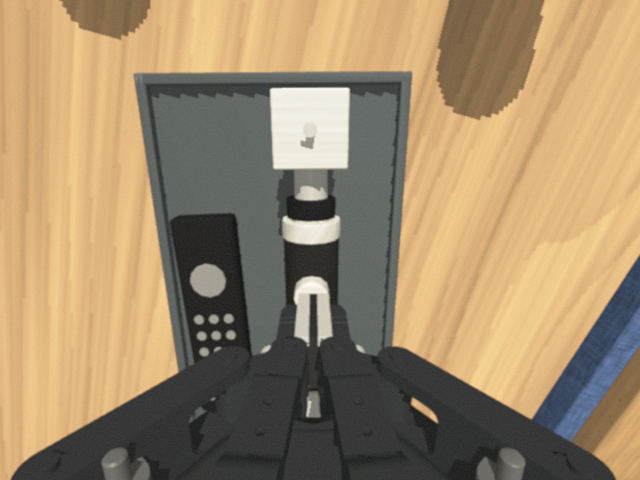

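The button shows at (311,290), in line under the shut fingertips. Pressing.

To row units: -18 mm / 500 = -0.036, -17 mm / 500 = -0.034.

Call:
move_arm:
  increments:
    - [1, [0, 0, -0.012], 0]
    - [1, [0, 0, -0.02], 0]
    - [1, [0, 0, -0.024], 0]
    - [1, [0, 0, -0.028], 0]
    - [1, [0, 0, -0.032], 0]
    - [1, [0, 0, -0.034], 0]
    - [1, [0, 0, -0.036], 0]
    - [1, [0, 0, -0.036], 0]
    - [1, [0, 0, -0.036], 0]
    - [1, [0, 0, -0.036], 0]

```text
time: 10.6
tcp_pos: [0.5024, -0.1428, 0.0575]
tool_rot: [0.613, 0.79, -0.0, 0.0]
ft_force: [-2.7, -0.9, 5.5]
gripper_width: 0.003
grasp_force: 2.7
```

To row units: -2 mm / 500 = -0.004, -1 mm / 500 = -0.002.

Call:
move_arm:
  increments:
    - [1, [0, 0, -0.002], 0]
    - [1, [0, 0, -0.002], 0]
    - [1, [0, 0, -0.004], 0]
    - [1, [0, 0, -0.004], 0]
    - [1, [0, 0, -0.004], 0]
    - [1, [0, 0, -0.004], 0]
    - [1, [0, 0, -0.004], 0]
    - [1, [0, 0, -0.004], 0]
    - [1, [0, 0, -0.004], 0]
    - [1, [0, 0, -0.004], 0]

```text
time: 11.85
tcp_pos: [0.5025, -0.1429, 0.057]
tool_rot: [0.613, 0.79, -0.0, 0.001]
ft_force: [-4.0, -0.9, 16.8]
gripper_width: -0.004
grasp_force: 8.1
```

Bottomed out: 57 mm with a stiff 17 N. Now to the head.

Call:
move_arm:
  increments:
    - [1, [0, 0, 0.02], 0]
    - [-1, [0, 0, 0.1], 0]
    - [-1, [0, 0, 0.12], 0]
    - [-1, [-0.02, 0.078, 0.12], 0]
    - [-1, [-0.041, 0.156, 0.12], 0]
    - [-1, [-0.041, 0.156, 0.12], 0]
    - [-1, [-0.041, 0.156, 0.06], 0]
    - [-1, [-0.041, 0.156, 0], 0]
    - [-1, [-0.041, 0.156, -0.038], 0]
    - [-1, [-0.041, 0.156, -0.038], 0]

```text
time: 13.1
tcp_pos: [0.4808, -0.0654, 0.0347]
tool_rot: [0.613, 0.79, -0.001, -0.001]
ft_force: [-0.2, -0.0, 0.3]
gripper_width: 1.001
grasp_force: 0.0
```

Call:
move_arm:
  increments:
    - [1, [0, 0, 0], 0]
    - [1, [0, 0, 0], 0]
    - [1, [0, 0, 0], 0]
    - [1, [0, 0, 0], 0]
    - [1, [0, 0, 0], 0]
    - [1, [0, 0, 0], 0]
    - [1, [0, 0, 0], 0]
    - [1, [0, 0, 0], 0]
    - [1, [0, 0, 0], 0]
    - [1, [0, 0, 0], 0]
  newtons: 60

```text
time: 14.35
tcp_pos: [0.4823, -0.0647, 0.0369]
tool_rot: [0.613, 0.79, 0.0, 0.001]
ft_force: [0.3, 0.7, 6.3]
gripper_width: 0.377
grasp_force: 59.2
```

```bash
python3 - <<'E'
from h import *
g=grab('wrist','w5.png')
E
```

```text
(no output)
```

View pics/w5.png

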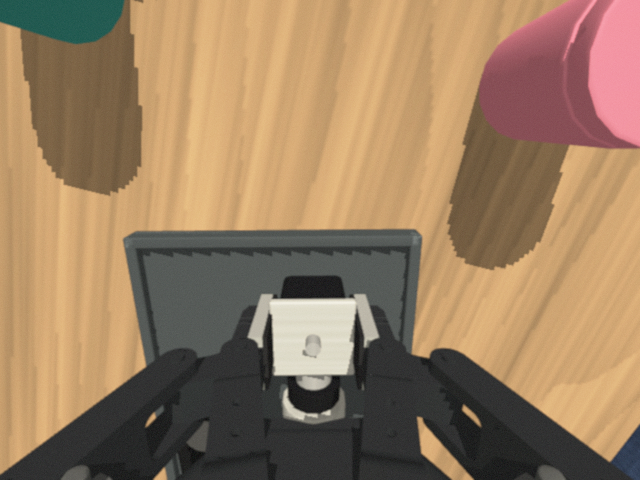

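The gripper holds the head plate squarely (plate at (312,337), button zone behind); the path between teal and pink is clear. Pulling along (-0.256, 0.967).

To row units: 87 mm / 500 = 0.174, 19.3 mm / 500 = 0.0386.

Call:
move_arm:
  increments:
    - [1, [-0.005, 0.0194, 0], 0]
    - [1, [-0.0102, 0.0386, 0], 0]
    - [1, [-0.0154, 0.058, 0], 0]
    - [1, [-0.0204, 0.0774, 0], 0]
    - [1, [-0.0256, 0.0966, 0], 0]
    - [1, [-0.0308, 0.116, 0], 0]
    - [1, [-0.0358, 0.1354, 0], 0]
    - [1, [-0.041, 0.1546, 0], 0]
    - [1, [-0.046, 0.174, 0], 0]
    - [1, [-0.046, 0.174, 0], 0]

```text
time: 15.65
tcp_pos: [0.4587, 0.0234, 0.0363]
tool_rot: [0.613, 0.79, 0.0, -0.0]
ft_force: [1.6, -2.0, 3.8]
gripper_width: 0.378
grasp_force: 59.2
```

Call:
move_arm:
  increments:
    - [1, [-0.005, 0.0194, 0], 0]
    - [1, [-0.0102, 0.0386, 0], 0]
    - [1, [-0.0154, 0.058, 0], 0]
    - [1, [-0.0204, 0.0774, 0], 0]
    - [1, [-0.0256, 0.0966, 0], 0]
    - [1, [-0.029, 0.11, 0], 0]
    - [1, [-0.0312, 0.118, 0], 0]
    - [1, [-0.0324, 0.122, 0], 0]
    - [1, [-0.0324, 0.122, 0], 0]
    - [1, [-0.0324, 0.122, 0], 0]

```text
time: 16.9
tcp_pos: [0.4435, 0.0806, 0.0362]
tool_rot: [0.614, 0.789, -0.001, 0.001]
ft_force: [4.7, -7.0, 3.0]
gripper_width: 0.378
grasp_force: 59.3
```

```bash
python3 - <<'E'
from h import *
s=status.observe(); print(s['tcp_pos'],s['gripper_width'],s['ft_force'])
g=grab('wrist'); t=grab('scene')
c=np.zeros((400,800,3),np.uint8); c[:400,:400]=cv2.resize(t['pixels'][120:320,250:450],(400,400)); c[:300,400:]=cv2.resize(g['pixels'],(400,300)); cv2.imwrite('pics/m6.png',c)
E
```

```text
[0.44351652 0.08057364 0.03622236] 0.3778337259341578 [ 4.71216256 -7.01662653  3.00521327]
```

View pics/m6.png

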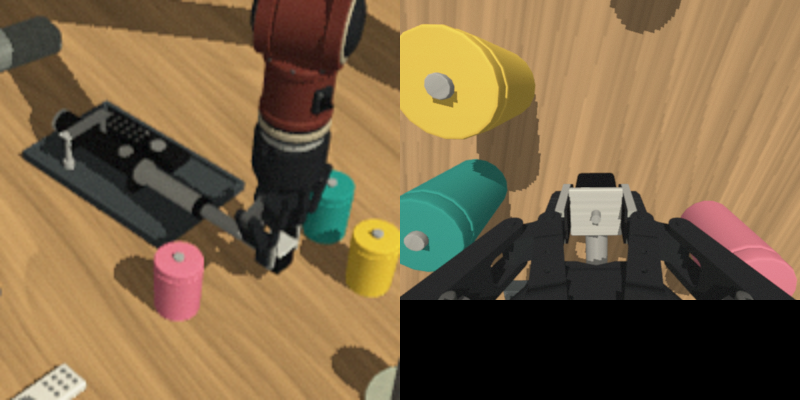

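Both tubes are out and the head has moved about 150 mm. One more small pull to confirm the stop.

To row units: 3 mm / 500 = 0.006, 2 mm / 500 = 0.004.

Call:
move_arm:
  increments:
    - [1, [-0.001, 0.004, 0], 0]
    - [1, [-0.0016, 0.006, 0], 0]
    - [1, [-0.0016, 0.006, 0], 0]
    - [1, [-0.0016, 0.006, 0], 0]
    - [1, [-0.0016, 0.006, 0], 0]
    - [1, [-0.0016, 0.006, 0], 0]
    - [1, [-0.0016, 0.006, 0], 0]
    - [1, [-0.0016, 0.006, 0], 0]
    - [1, [-0.0016, 0.006, 0], 0]
    - [1, [-0.0016, 0.006, 0], 0]

```text
time: 18.25
tcp_pos: [0.4434, 0.0808, 0.0361]
tool_rot: [0.615, 0.788, -0.003, 0.002]
ft_force: [6.6, -11.8, 1.2]
gripper_width: 0.378
grasp_force: 59.3
```

```bash
python3 -c "
from cell import bot
print(bot.job_done())"
```

```text
the job is handed in; nothing more can be done
None
```

The job is handed in, with no verdict returned: the pot stands upright and centred on the coaster, the button is fully in, and the gripper still holds the camera head at the second stop (150 mm out, about 13 N of pull).

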